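# Fit the suction tube to the bench extraction port and open its gate

### The job

Push the wide-footed suction tube, foot down, fully home onto the spigot of the bench's dust-extraction port, guiding it down rather than letting it drop. Then open the port's gate: swing the slim gate ring by its tab anticlockwise (seen from above) to its stop, without touching the fixed rings right above and below it. Leave the tube seated and everything else on the bench where it is.

Things in the scene. Friction and masses are not known exactly. Their poses are not given: they have to be found in the camera images.
- sleeve: The suction tube: grey rigid plastic, open at both ends, standing on its foot, 100 mm tall, about 0.12 kg. Foot: a socket 54 mm in outer diameter and 48 mm tall, bored 41 mm in diameter, 42 mm deep from below. Above it a neck 44 mm in outer diameter, 52 mm long (bore 34 mm), good to grip. Origin: centre of the underside; z along its axis, towards the neck.
- port: The dust-extraction port, fixed: a dark flange (diameter 120 mm, 8 mm thick), a grey turret (74 mm), three slim rings (the gate ring is the middle one) and on top an aluminium spigot, 38.6 mm in diameter, from 66 to 100 mm above the bench, its last 7 mm tapering to 31 mm. Origin: centre of the underside; z up. At joint 0 the tab points -2.2 rad from this body's x axis about z.
- seat (a point): The point on the port's axis at the spigot's foot, in the top face of the upper fixed ring, 66 mm above the bench: the centre of the tube's underside comes to lie here.
- upper_ring: The upper fixed ring: aluminium, 84 mm in diameter, 58 to 66 mm above the bench. Not to be touched by the robot. Origin: centre of its underside.
- lower_ring: The lower fixed ring: aluminium, 84 mm in diameter, 40 to 48 mm above the bench. Not to be touched by the robot. Origin: centre of its underside.
- gate_ring (a joint): Angle (rad) of the dark gate ring about the port's axis: 0 shut, 1.2 open, a stop at each end; grows anticlockwise seen from above. Starts at 0 to 0.3. The ring is 86 mm in diameter, 49 to 57 mm above the bench, with one bar-shaped tab, 10 mm wide and 8 mm thick, that sticks out to 95 mm from the axis (52 mm beyond the ring). Stays where it is left; takes about 2 N at the tab.
- gate_tab (a point): Point in the middle of the tab's thickness and width, 82 mm from the port's axis, 53 mm above the bench (the tab's end is 13 mm farther out); its x axis points outwards along the tab, z up.
- slim_tube: Bystander: a plain slim grey tube, 32 mm in diameter and 100 mm tall, too narrow for the spigot; stands upright. Origin: centre of its underside.
- cream_jar: Bystander: small glass jar with a black cap, 44 mm in diameter, 55 mm tall. Origin: centre of its underside.
- glue_bottle: Bystander: white bottle with a blue cap, 42 mm in diameter, 110 mm tall. Origin: centre of its underside.
- polish_tin: Bystander: flat tin, 78 mm in diameter, 25 mm tall. Origin: centre of its underside.
- hammer: Bystander: hammer lying on the bench, handle along its -x.
- brush: Bystander: brush lying on the bench, handle along its -x.
- shoe: Bystander: black shoe, 275 mm long along its x, 100 mm wide, 88 mm tall.
Mind the look-alikes: they are no part of the job. Leave any pink or yellow look-alike of the sleeve alone.

How it is judged:
By the outcome, as a careful person would: the job done as asked, in the order asked, and still so for the second after the job is handed in, with the robot touching nothing.
It also fails if it takes over 58 s, if anything falls off the work surface, if the arm or the gripper's body presses on something with over 40 N, if the wrist force passes 120 N, or if a joint passes its speed limit or range.

### The arm

A 7-joint arm with a two-finger parallel gripper is mounted at the origin on the work surface. World frame = base frame: x ahead of the robot, y to its left, z up, the work surface at z = 0. Lengths are in mm, angles in rad, forces in N, time in s.
With the tool pointing down it reaches from about 400 to 875 mm from the base axis. Payload 4.4 kg.
Tool frame: the origin (TCP) lies at the very end of the fingers, on their centre line; the grasp point (between the pads) lies 19 mm behind it; z points along the fingers, y is the line along which they close (so a half turn about z gives the same grasp; the last joint's range is limited). The gripper opens to 85 mm and grips with 20 to 120 N. Pads are 22 mm wide; open, the fingers measure 114 mm over their backs; the gripper's body (76 mm by 85 mm) begins 54 mm behind the grasp point. The pads swing forward as they close: fully open they stand 13 mm farther back than shut.
Start: joints at [-0.066, 0.628, 0.038, 1.517, -0.027, 0.996, -0.02], TCP at [650.014, 0.028, 210.613] pointing down, gripper open.
Joint ranges: [-3.06, 3.06], [-0.37, 2.12], [-1.25, 1.32], [0.18, 2.47], [-1.1, 4.24], [0.23, 1.98], [-2.94, 2.94]. Speed limits (rad/s): [2.57, 2.57, 3.14, 3.14, 3.14, 3.14, 3.14].

### API

Orientations are given as [roll, pitch, yaw] about the fixed x, y, z axes, in that order (R = Rz(yaw) Ry(pitch) Rx(roll)).
In Python, from cell import ctrl gives the robot as it stands.
- The arm moves only by the tool jog_arm, never from a script. Its argument "plan" is a list of rows, each an object of numbers: "tx", "ty", "tz": the shift along the tool's x, y, z as a fraction of full scale; "wx", "wy", "wz": the turn, a rotation vector about the tool's x, y, z as a fraction of full scale; "claw": the closure, from 0 (fully open) to 1 (shut). In form: [{"tx": .., "ty": .., "tz": .., "wx": .., "wy": .., "wz": .., "claw": ..}, ...]. A call has 1 to 12 rows; each row is the pose to reach, as a shift and turn from the pose commanded when the call began, along the tool's axes at that moment; what a row does not reach only later rows make up. Full scale, the value 1, is 300 mm for a shift and 90 degrees for a turn. A row lasts 1/10 s, in which the tool goes at most 50 mm and 8.59 degrees, less where a joint would pass 70% of its speed; a pose out of reach is approached as far as the arm can. A call with a number of a shift or a turn outside -1 to 1 is refused whole. A call with a gripper value outside its range is refused whole. The fingers move at their own pace and stop on an object; the grip force is fixed at half the most. Time passes only in rows, so rows that repeat a pose let the fingers close. It gives the time, the measured TCP pose, the force, the opening and the grip force at its end, in the units of the state.
- ctrl.read_state(): the state, without advancing time (a new reading comes with each control period).
- ctrl.get_image(name): name is "scene" or "side" or "wrist"; returns a dict with "img" (480x640x3 uint8, red, green, blue), "depth" (480x640 float32, mm along the optical axis (not along the pixel's ray), 0 where there is no reading), "fx", "fy", "cx", "cy" (pixels), "position" and "orientation" of the camera in the world; the wrist camera has in their place "hand_eye" (4x4, takes a point from camera to tool coordinates, whose origin is the TCP and whose axes are the flange's). Camera axes: x right, y down, z forward; pixel columns grow to the right and rows downward; lengths in mm; the calibration is good to about 2 mm. A picture is of the moment at which its call begins: read the wrist's pose just before it.
- ctrl.finish_job(): hands the job in; it is judged then, once.
Trained networks look in a picture, given as the dict that the camera call returned (one of the last four; its "shot" number tells which), for a name from the list of things; names that differ only in an ending like _2 or _b are one class to them, and where a whole thing is asked for, a point or a joint stands for the part that bears it (a point fixed in the world has none). Each returns a list of dicts, best first, with "score" (0 to 1); they miss things now and then, are a little off and sometimes report something else, mostly with a low value. They report only what shows in the picture. A call takes as long as a camera call. They do not tell look-alikes from the thing itself.
- ctrl.trace(picture, thing): "pixels" (480x640 bool, what is visible of it) and "extent" ([centre column, centre row, width, height] in pixels, round what is visible of it).
The state is a dict: "clock": time; "qpos": joint angles; "qd": joint speeds; "tau": joint torques, N m; "eef_pos": TCP position; "tool_rot": TCP orientation; "force": force on the tool from outside, world axes, zero at the start; "torque": the same for the moment, N m; "width": finger opening in mm; "gripper_force": force on a finger pad.
Only numpy, scipy, OpenCV 4.12 (cv2) and the standard library are available. Lean on these libraries where they do the work, as an engineer would, in place of code of your own. Each camera call takes 0.05 s, during which the arm holds its last target. There are 200 camera calls.

## Working session

There is one attempt and no reset: what is moved stays moved. The work goes in short steps, Python scripts to look and compute and a tool call to move; the robot and the scene stay as the last step left them, time stands still between calls to the robot, and variables do not carry over. Pictures are saved under pics/ and viewed, at most 10 in all, crops included, and the job is handed in when it is done.

Besides the shell and the picture viewer there is one more tool, called after "Request:" by a JSON object that holds its "fn" and its "kwargs", one argument or row to a line. jog_arm: Moves the arm, as the interface text tells. Shift numbers are shares of 300 mm and turn numbers shares of 90 degrees, none past 1 either way. Its arguments: {"type":"object","properties":{"plan":{"type":"array"}},"required":["plan"]}

```bash
mkdir -p pics
cat > h.py <<'E'
import numpy as np, cv2
from scipy.spatial.transform import Rotation as R
from cell import ctrl
def rot(o):
    o=np.array(o,float)
    if o.shape==(3,3): return o
    return R.from_euler('xyz',o).as_matrix() if o.size==3 else R.from_quat(o).as_matrix()
def shot(name,save=None):
    s=ctrl.read_state(); p=ctrl.get_image(name)
    if name=='wrist':
        T=np.eye(4);T[:3,:3]=rot(s['tool_rot']);T[:3,3]=s['eef_pos'];T=T@np.array(p['hand_eye'])
    else:
        T=np.eye(4);T[:3,:3]=rot(p['orientation']);T[:3,3]=p['position']
    p['T']=T
    if save: cv2.imwrite('pics/'+save,p['img'][:,:,::-1])
    return p
def pts(p,m=None):
    d=p['depth']; v,u=np.nonzero((d>0)&(m if m is not None else True)); z=d[v,u]
    c=np.stack([(u-p['cx'])/p['fx']*z,(v-p['cy'])/p['fy']*z,z],1)
    return c@p['T'][:3,:3].T+p['T'][:3,3]
def circ(q):
    A=np.c_[2*q[:,:2],np.ones(len(q))];b=(q[:,:2]**2).sum(1)
    x=np.linalg.lstsq(A,b,rcond=None)[0];return x[:2],np.sqrt(x[2]+x[0]**2+x[1]**2)
E
python3 - <<'E'
from h import *
s=ctrl.read_state();print({k:np.round(v,3).tolist() for k,v in s.items()})
for n in('scene','side'):
    p=shot(n,n+'0.png');print(n,np.round(p['T'],3).tolist(),p.get('orientation'))
    for t in ['sleeve','port','gate_ring','upper_ring','slim_tube','cream_jar','glue_bottle','polish_tin','hammer','brush','shoe']:
        for r in ctrl.trace(p,t)[:3]:
            q=pts(p,r['pixels'])
            if r['score']>.3 and len(q): print(t,round(r['score'],2),np.round(r['extent']),'lo',np.percentile(q,2,0).round(),'hi',np.percentile(q,98,0).round())
E
```

```text
{'clock': 0.0, 'qpos': [-0.066, 0.629, 0.038, 1.518, -0.027, 0.996, -0.02], 'qd': [0.001, -0.002, -0.0, 0.002, -0.0, -0.001, 0.0], 'tau': [-0.001, -56.341, 1.226, -19.345, 0.011, 0.011, -0.0], 'eef_pos': [649.345, 0.041, 209.676], 'tool_rot': [-3.14, -0.0, 1.571], 'force': [0.309, 0.272, -0.745], 'torque': [-0.025, 0.028, 0.058], 'gripper_force': 0.0, 'width': 85.433}
scene [[-0.736, 0.369, -0.567, 1248.161], [0.676, 0.382, -0.63, 735.469], [-0.016, -0.847, -0.531, 691.217], [0.0, 0.0, 0.0, 1.0]] [-2.13044629  0.01589193  2.39852569]
sleeve 0.91 [426. 292.  30.  49.] lo [524. 251.  -2.] hi [573. 299.  98.]
sleeve 0.89 [402. 262.  26.  49.] lo [479. 149.  -0.] hi [524. 193.  98.]
sleeve 0.72 [432. 249.  23.  46.] lo [381. 158.   5.] hi [426. 203.  98.]
port 0.84 [313. 231.  46.  50.] lo [ 487. -143.    0.] hi [590. -48.  97.]
gate_ring 0.7 [251. 181.  12.  36.] lo [ 483. -437.    2.] hi [ 519. -407.  107.]
gate_ring 0.49 [314. 231.  33.   4.] lo [ 520. -116.   45.] hi [578. -59.  56.]
upper_ring 0.91 [313. 224.  34.  16.] lo [ 501. -141.   55.] hi [576. -63.  65.]
slim_tube 0.85 [375.
[... 1614 characters left out ...]
41. 100.]
slim_tube 0.5 [370. 243.  12.   4.] lo [ 470. -169.   51.] hi [ 500. -140.   59.]
cream_jar 0.69 [226. 391. 131.  44.] lo [330. 384.   6.] hi [560. 527.  28.]
cream_jar 0.53 [313. 274.  17.  30.] lo [529.  21.   6.] hi [565.  57.  57.]
glue_bottle 0.89 [415. 204.  13.  32.] lo [ 475. -553.   -1.] hi [ 555. -409.  110.]
polish_tin 0.94 [364. 304.  31.  29.] lo [351.  -9.   4.] hi [420.  61.  28.]
hammer 0.81 [228. 391. 130.  46.] lo [329. 381.   0.] hi [564. 527.  28.]
brush 0.71 [169. 335.  23.  63.] lo [628. 326.   4.] hi [775. 465.  22.]
brush 0.56 [233. 289.  15.  40.] lo [637. 208.   0.] hi [698. 240. 101.]
shoe 0.57 [260. 234.  78.  52.] lo [656. -31.  11.] hi [909.  39.  87.]
```

Run:
```python
import cv2,numpy as np
a=cv2.imread('pics/scene0.png')[150:390,220:540];b=cv2.imread('pics/side0.png')[180:420,150:470]
cv2.imwrite('pics/c0.png',np.hstack([cv2.resize(x,None,fx=1.25*2,fy=2.5)for x in(a,b)])[:, :] if 0 else np.vstack([cv2.resize(x[:, :],(400*1,300)) for x in(a,b)]) if 0 else np.hstack([cv2.resize(x,(400,300),interpolation=cv2.INTER_CUBIC) for x in(a,b)]))
cv2.imwrite('pics/c1.png',cv2.resize(cv2.imread('pics/scene0.png')[200:350,290:490],(800,600),interpolation=cv2.INTER_CUBIC))
```

```text
(no output)
```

View pics/c1.png

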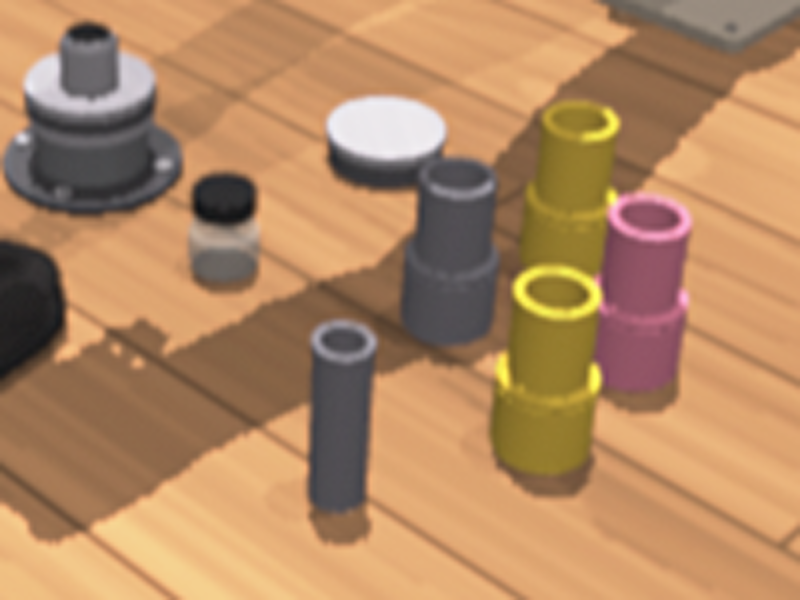

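View pics/side0.png

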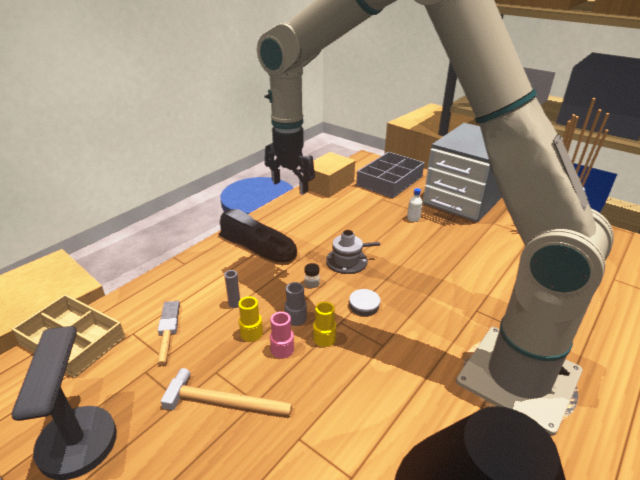

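The grey wide-footed tube is the one at scene pixel (402,262), about (500,172) mm. The slim look-alike is at (375,302), and the yellow and pink tubes are around them. The port is near (533,-100), with its tab pointing right in the side view at (375,243).

Request:
{"fn": "jog_arm", "kwargs": {
  "plan": [
    {"tx":0.573,"ty":-0.5,"tz":-0.13,"wz":-0.5},
    {"tx":0.573,"ty":-0.5,"tz":-0.13,"wz":-0.5},
    {"tx":0.573,"ty":-0.5,"tz":-0.13,"wz":-0.5},
    {"tx":0.573,"ty":-0.5,"tz":-0.13,"wz":-0.5},
    {"tx":0.573,"ty":-0.5,"tz":-0.13,"wz":-0.5},
    {"tx":0.573,"ty":-0.5,"tz":-0.13,"wz":-0.5},
    {"tx":0.573,"ty":-0.5,"tz":-0.13,"wz":-0.5},
    {"tx":0.573,"ty":-0.5,"tz":-0.13,"wz":-0.5},
    {"tx":0.573,"ty":-0.5,"tz":-0.13,"wz":-0.5},
    {"tx":0.573,"ty":-0.5,"tz":-0.13,"wz":-0.5}
  ]
}}

```text
invalid input at $.plan[0]: expected keys tx, ty, tz, wx, wy, wz, claw
```

Run:
```python
from h import *
p=shot('wrist','w1.png');s=ctrl.read_state();print(s['clock'],s['eef_pos'],s['tool_rot'],np.round(p['hand_eye'],3))
for r in ctrl.trace(p,'sleeve')[:5]:
    q=pts(p,r['pixels']);print(r['score'],r['extent'],np.percentile(q,2,0).round(),np.percentile(q,98,0).round())
    t=q[q[:,2]>94]
    if len(t)>30:print(len(t),circ(t),t[:,2].mean())
```

```text
1.25 [6.50010783e+02 1.65877909e-02 2.10625164e+02] [3.14157753e+00 1.39001056e-06 1.57076392e+00] [[ 1.00000e-03 -9.53000e-01 -3.02000e-01  7.79430e+01]
 [ 1.00000e+00  1.00000e-03  0.00000e+00  4.63000e-01]
 [ 0.00000e+00 -3.02000e-01  9.53000e-01 -1.62788e+02]
 [ 0.00000e+00  0.00000e+00  0.00000e+00  1.00000e+00]]
0.9 [118.2, 19.0, 100.0, 38.0] [482. 138.   4.] [522. 161.  90.]
0.88 [26.2, 11.4, 50.1, 20.2] [397. 148.   1.] [422. 164.  42.]
0.2 [203.7, 305.9, 130.7, 122.4] [ 485. -141.    2.] [590. -47.  67.]
65 (array([600.96827291,   0.98322333]), np.float64(9.29478857231273)) 248.6786143790757
```

View pics/w1.png

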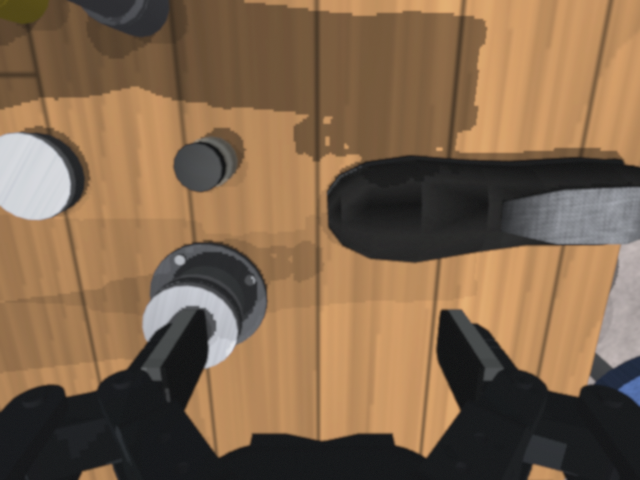

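The wrist view shows the port at (205,305), the jar at (205,165) and the grey sleeve cut off at (125,15). I'll redo the move with all keys given.

Request:
{"fn": "jog_arm", "kwargs": {
  "plan": [
    {"tx":0.573,"ty":-0.5,"tz":-0.13,"wx":0,"wy":0,"wz":-0.5,"claw":0},
    {"tx":0.573,"ty":-0.5,"tz":-0.13,"wx":0,"wy":0,"wz":-0.5,"claw":0},
    {"tx":0.573,"ty":-0.5,"tz":-0.13,"wx":0,"wy":0,"wz":-0.5,"claw":0},
    {"tx":0.573,"ty":-0.5,"tz":-0.13,"wx":0,"wy":0,"wz":-0.5,"claw":0},
    {"tx":0.573,"ty":-0.5,"tz":-0.13,"wx":0,"wy":0,"wz":-0.5,"claw":0},
    {"tx":0.573,"ty":-0.5,"tz":-0.13,"wx":0,"wy":0,"wz":-0.5,"claw":0},
    {"tx":0.573,"ty":-0.5,"tz":-0.13,"wx":0,"wy":0,"wz":-0.5,"claw":0},
    {"tx":0.573,"ty":-0.5,"tz":-0.13,"wx":0,"wy":0,"wz":-0.5,"claw":0},
    {"tx":0.573,"ty":-0.5,"tz":-0.13,"wx":0,"wy":0,"wz":-0.5,"claw":0},
    {"tx":0.573,"ty":-0.5,"tz":-0.13,"wx":0,"wy":0,"wz":-0.5,"claw":0}
  ]
}}

```text
clock: 2.3
eef_pos: [500.4, 171.1, 249.3]
tool_rot: [-3.141, 0.0, 2.354]
force: [-0.7, 0.7, 0.0]
width: 85.5
gripper_force: 0.0
```

```bash
cat > sl.py <<'E'
from h import *
p=shot('wrist','w2.png');s=ctrl.read_state();print(s['clock'],s['eef_pos'],s['tool_rot'])
for r in ctrl.trace(p,'sleeve')[:5]:
    q=pts(p,r['pixels'])
    if r['score']<.3 or not len(q): continue
    print(r['score'],r['extent'],np.percentile(q,2,0).round(),np.percentile(q,98,0).round())
    t=q[(q[:,2]>97)&(q[:,2]<106)]
    if len(t)>30:
        m=np.median(t[:,2]);t=t[abs(t[:,2]-m)<1.5]
        (c,rr),_=cv2.minEnclosingCircle(t[:,:2].astype(np.float32)),0
        print(len(t),'enc',c,rr,'lsq',circ(t),m)
E
python3 sl.py
```

```text
2.35 [500.32128495 171.30297505 249.34462861] [-3.14117977e+00 -4.89151986e-05  2.35454320e+00]
0.96 [240.7, 114.7, 77.6, 59.9] [378. 155.   6.] [424. 201. 101.]
986 enc (398.502685546875, 175.26658630371094) 21.92099380493164 lsq (array([398.62860024, 175.62233772]), np.float64(19.280869971212066)) 99.31464147397534
0.78 [314.0, 199.4, 52.8, 70.3] [471. 145.   4.] [517. 191. 100.]
808 enc (496.16015625, 165.34115600585938) 21.780712127685547 lsq (array([496.04066371, 165.56284495]), np.float64(19.22445196108859)) 99.27326432130764
0.76 [438.1, 157.6, 83.4, 68.4] [519. 246.   6.] [565. 291. 100.]
920 enc (545.1216430664062, 271.16680908203125) 21.72165298461914 lsq (array([544.96958262, 271.01698267]), np.float64(19.31018366441605)) 99.2796929835381
0.61 [361.4, 83.7, 69.1, 64.8] [430. 237.   4.] [475. 283. 101.]
1053 enc (453.7768249511719, 262.65228271484375) 21.79937744140625 lsq (array([453.68379392, 262.67498357]), np.float64(19.238966846303036)) 99.28227915716883
```

View pics/w2.png

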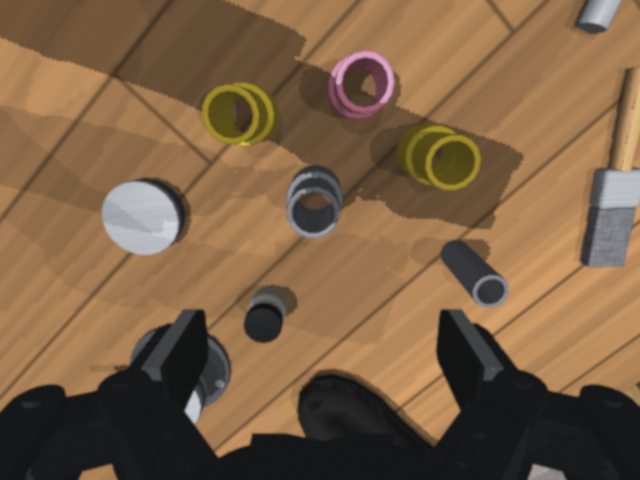

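The grey wide tube shows at (314,205), giving a centre of (496.1,165.5). Both fingers are clear of the neighbouring tubes.

Request:
{"fn": "jog_arm", "kwargs": {
  "plan": [
    {"tx":-0.004,"ty":-0.0236,"tz":0.1,"wx":0,"wy":0,"wz":0,"claw":0},
    {"tx":-0.004,"ty":-0.0236,"tz":0.2,"wx":0,"wy":0,"wz":0,"claw":0},
    {"tx":-0.004,"ty":-0.0236,"tz":0.3,"wx":0,"wy":0,"wz":0,"claw":0},
    {"tx":-0.004,"ty":-0.0236,"tz":0.4,"wx":0,"wy":0,"wz":0,"claw":0},
    {"tx":-0.004,"ty":-0.0236,"tz":0.5,"wx":0,"wy":0,"wz":0,"claw":0},
    {"tx":-0.004,"ty":-0.0236,"tz":0.6,"wx":0,"wy":0,"wz":0,"claw":0},
    {"tx":-0.004,"ty":-0.0236,"tz":0.637,"wx":0,"wy":0,"wz":0,"claw":0},
    {"tx":-0.004,"ty":-0.0236,"tz":0.637,"wx":0,"wy":0,"wz":0,"claw":0},
    {"tx":-0.004,"ty":-0.0236,"tz":0.637,"wx":0,"wy":0,"wz":0,"claw":0}
  ]
}}

```text
clock: 3.3
eef_pos: [496.6, 166.3, 59.3]
tool_rot: [3.14, 0.0, 2.356]
force: [0.8, 0.7, 0.0]
width: 84.9
gripper_force: 0.0
```

Request:
{"fn": "jog_arm", "kwargs": {
  "plan": [
    {"tx":0,"ty":0,"tz":0,"wx":0,"wy":0,"wz":0,"claw":1},
    {"tx":0,"ty":0,"tz":0,"wx":0,"wy":0,"wz":0,"claw":1},
    {"tx":0,"ty":0,"tz":0,"wx":0,"wy":0,"wz":0,"claw":1},
    {"tx":0,"ty":0,"tz":0,"wx":0,"wy":0,"wz":0,"claw":1},
    {"tx":0,"ty":0,"tz":0,"wx":0,"wy":0,"wz":0,"claw":1},
    {"tx":0,"ty":0,"tz":0,"wx":0,"wy":0,"wz":0,"claw":1},
    {"tx":0,"ty":0,"tz":0,"wx":0,"wy":0,"wz":0,"claw":1},
    {"tx":0,"ty":0,"tz":0,"wx":0,"wy":0,"wz":0,"claw":1},
    {"tx":0,"ty":0,"tz":0,"wx":0,"wy":0,"wz":0,"claw":1},
    {"tx":0,"ty":0,"tz":0,"wx":0,"wy":0,"wz":0,"claw":1}
  ]
}}

```text
clock: 4.3
eef_pos: [496.5, 166.1, 59.9]
tool_rot: [3.14, 0.001, 2.356]
force: [-2.4, -0.1, 9.3]
width: 42.1
gripper_force: 59.5
```

Request:
{"fn": "jog_arm", "kwargs": {
  "plan": [
    {"tx":0,"ty":0,"tz":-0.05,"wx":0,"wy":0,"wz":0,"claw":1},
    {"tx":0,"ty":0,"tz":-0.2,"wx":0,"wy":0,"wz":0,"claw":1},
    {"tx":0,"ty":0,"tz":-0.35,"wx":0,"wy":0,"wz":0,"claw":1},
    {"tx":0,"ty":0,"tz":-0.5,"wx":0,"wy":0,"wz":0,"claw":1},
    {"tx":0,"ty":0,"tz":-0.65,"wx":0,"wy":0,"wz":0,"claw":1},
    {"tx":-0.15,"ty":-0.08,"tz":-0.67,"wx":0,"wy":0,"wz":0,"claw":1},
    {"tx":-0.3,"ty":-0.16,"tz":-0.67,"wx":0,"wy":0,"wz":0,"claw":1},
    {"tx":-0.45,"ty":-0.24,"tz":-0.67,"wx":0,"wy":0,"wz":0,"claw":1},
    {"tx":-0.6,"ty":-0.32,"tz":-0.67,"wx":0,"wy":0,"wz":0,"claw":1},
    {"tx":-0.75,"ty":-0.4,"tz":-0.67,"wx":0,"wy":0,"wz":0,"claw":1},
    {"tx":-0.9,"ty":-0.48,"tz":-0.67,"wx":0,"wy":0,"wz":0,"claw":1},
    {"tx":-1,"ty":-0.54,"tz":-0.67,"wx":0,"wy":0,"wz":0,"claw":1}
  ]
}}

```text
clock: 5.5
eef_pos: [593.5, -164.0, 259.7]
tool_rot: [-3.141, 0.001, 2.354]
force: [-0.1, -0.1, -2.1]
width: 42.6
gripper_force: 61.3
```

Request:
{"fn": "jog_arm", "kwargs": {
  "plan": [
    {"tx":0,"ty":0,"tz":0,"wx":0,"wy":0,"wz":0,"claw":1},
    {"tx":0,"ty":0,"tz":0,"wx":0,"wy":0,"wz":0,"claw":1},
    {"tx":0,"ty":0,"tz":0,"wx":0,"wy":0,"wz":0,"claw":1},
    {"tx":0,"ty":0,"tz":0,"wx":0,"wy":0,"wz":0,"claw":1}
  ]
}}

```text
clock: 5.9
eef_pos: [593.4, -158.5, 259.7]
tool_rot: [3.141, -0.001, 2.359]
force: [0.5, 0.1, -0.8]
width: 42.1
gripper_force: 61.3
```

```bash
cat > po.py <<'E'
from h import *
p=shot('wrist','w3.png');s=ctrl.read_state();print(s['clock'],s['eef_pos'],s['tool_rot'],s['force'],s['width'],s['gripper_force'])
q=pts(p)
q=q[np.hypot(q[:,0]-533,q[:,1]+100)<100]
for a,b in((63,69),(96,103)):
    t=q[(q[:,2]>a)&(q[:,2]<b)]
    if len(t)<20: print(a,len(t));continue
    m=np.median(t[:,2]);t=t[abs(t[:,2]-m)<1.5];print(a,len(t),m,cv2.minEnclosingCircle(t[:,:2].astype(np.float32)),'range',t.min(0),t.max(0))
    h=cv2.convexHull(t[:,:2].astype(np.float32))[:,0];print('hull circ',circ(h))
t=q[(q[:,2]>52)&(q[:,2]<60)];print('tab',t[np.hypot(t[:,0]-533,t[:,1]+100)>50].mean(0) if len(t) else 0)
# held tube
r=ctrl.trace(p,'sleeve')
for x in r[:3]: 
    z=pts(p,x['pixels']);print(x['score'],x['extent'],np.percentile(z,[2,98],axis=0).round(1) if len(z) else '')
np.savez('w3.npz',d=p['depth'],T=p['T'])
E
python3 po.py
```

```text
5.95 [ 593.4569577  -158.75702824  259.78696878] [ 3.14100959e+00 -3.02096767e-04  2.35883821e+00] [ 0.53424324 -0.48467758  0.14103791] 42.251140695232884 61.28459248691797
63 5566 65.56671909087123 ((533.7166748046875, -105.001953125), 41.84025955200195) range [ 491.90204395 -146.74026797   64.06777171] [575.15041968 -63.55843095  67.06597778]
hull circ (array([ 533.681938  , -105.01003895]), np.float64(41.61391496068721))
96 1300 99.8538211406215 ((533.4817504882812, -105.00143432617188), 16.565608978271484) range [ 517.79065429 -121.47937605   98.36724066] [550.02642781 -88.76640462 101.35268513]
hull circ (array([ 533.56864929, -104.86399719]), np.float64(16.083134022182026))
tab [ 485.76561095 -157.18036214   56.45157994]
0.85 [320.0, 297.9, 116.3, 181.9] [[ 567.7 -176.8  211.2]
 [ 612.5 -133.3  300. ]]
```

View pics/w3.png

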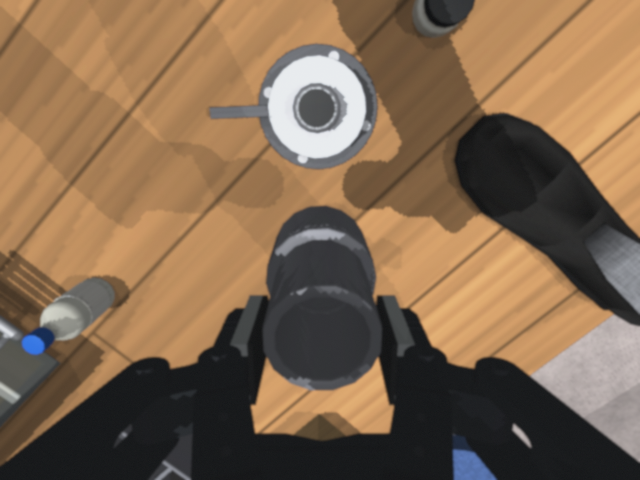

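The port's spigot is at (318,107) and its tab points left at (235,112). The held tube looks upright between the fingers at (320,300). Next I check the held tube's axis in the same camera.

Run:
```python
from h import *
from scipy.optimize import least_squares
p=shot('wrist');s=ctrl.read_state();e=s['eef_pos'];print(e,s['tool_rot'])
r=ctrl.trace(p,'sleeve')[0];q=pts(p,cv2.erode(r['pixels'].astype(np.uint8),np.ones((3,3)))>0)
print(np.histogram(q[:,2],np.arange(195,306,5)))
t=q[q[:,2]>297];print('rim',len(t),np.median(t[:,2]),cv2.minEnclosingCircle(t[:,:2].astype(np.float32)),circ(t))
for a,b,rad in((205,240,27),(256,290,22)):
    t=q[(q[:,2]>a)&(q[:,2]<b)]; t=t[np.hypot(*(t[:,:2]-e[:2]).T)>rad-5]
    # outward face towards camera only
    f=least_squares(lambda c:np.hypot(t[:,0]-c[0]-c[2]*(t[:,2]-(a+b)/2),t[:,1]-c[1]-c[3]*(t[:,2]-(a+b)/2))-rad,[*e[:2],0,0],loss='soft_l1')
    print(a,len(t),f.x.round(3),np.sqrt(np.mean(f.fun**2)))
```

```text
[ 593.47628206 -159.37251965  259.76402729] [ 3.14125366e+00 -7.79642744e-06  2.35804285e+00]
(array([   0,   32,  139,  169,  172,  199,  302,  379,  310,  303, 2147,
        583,  644,  725,  797,  919, 1008, 1082, 1206, 1338, 4280,  494]), array([195, 200, 205, 210, 215, 220, 225, 230, 235, 240, 245, 250, 255,
       260, 265, 270, 275, 280, 285, 290, 295, 300, 305]))
rim 4188 299.20924651740165 ((594.16796875, -158.3209686279297), 22.191463470458984) (array([ 593.61871864, -158.15905711]), np.float64(19.07877263864271))
205 1341 [ 5.93816e+02 -1.59841e+02  1.00000e-02  8.00000e-03] 0.1979202416037949
256 4580 [ 5.90006e+02 -1.60685e+02 -2.20000e-02 -1.70000e-02] 2.465678990812227
```

Request:
{"fn": "jog_arm", "kwargs": {
  "plan": [
    {"tx":0.1,"ty":-0.014,"tz":0,"wx":0,"wy":0,"wz":0,"claw":1},
    {"tx":0.2,"ty":-0.014,"tz":0.05,"wx":0,"wy":0,"wz":0,"claw":1},
    {"tx":0.269,"ty":-0.014,"tz":0.12,"wx":0,"wy":0,"wz":0,"claw":1},
    {"tx":0.269,"ty":-0.014,"tz":0.2,"wx":0,"wy":0,"wz":0,"claw":1},
    {"tx":0.269,"ty":-0.014,"tz":0.28,"wx":0,"wy":0,"wz":0,"claw":1},
    {"tx":0.269,"ty":-0.014,"tz":0.28,"wx":0,"wy":0,"wz":0,"claw":1},
    {"tx":0.269,"ty":-0.014,"tz":0.28,"wx":0,"wy":0,"wz":0,"claw":1},
    {"tx":0.269,"ty":-0.014,"tz":0.28,"wx":0,"wy":0,"wz":0,"claw":1}
  ]
}}

```text
clock: 6.9
eef_pos: [534.5, -106.6, 176.8]
tool_rot: [3.14, 0.002, 2.356]
force: [-0.2, -0.1, -1.5]
width: 42.4
gripper_force: 61.3
```

Run:
```python
from h import *
E=[]
for n in('scene','side','wrist','wrist'):
    p=shot(n,n+'4.png' );s=ctrl.read_state();E.append(s['eef_pos'])
    rr=[r for r in ctrl.trace(p,'sleeve')]
    for r in rr[:5]:
        q=pts(p,r['pixels']);
        if len(q) and abs(np.median(q[:,0])-533)<60 and abs(np.median(q[:,1])+105)<60:
            t=q[q[:,2]>np.percentile(q[:,2],97)-3]
            print(n,'tube',np.percentile(q,[2,98],axis=0).round(1),'rim',cv2.minEnclosingCircle(t[:,:2].astype(np.float32)))
    q=pts(p);q=q[np.hypot(q[:,0]-533,q[:,1]+105)<55]
    t=q[(q[:,2]>63)&(q[:,2]<69)]
    if len(t)>30:print(n,'ring',len(t),cv2.minEnclosingCircle(t[:,:2].astype(np.float32)),np.median(t[:,2]))
print(np.mean(E,0),s['tool_rot'],s['clock'],s['force'])
a=cv2.imread('pics/scene4.png')[130:280,230:390];b=cv2.imread('pics/side4.png')[160:310,270:430]
cv2.imwrite('pics/c4.png',np.hstack([cv2.resize(x,(400,375),interpolation=cv2.INTER_CUBIC) for x in(a,b)]))
```

```text
scene tube [[ 516.8 -123.4   99. ]
 [ 561.9  -78.6  213. ]] rim ((538.067138671875, -101.33866882324219), 21.150821685791016)
scene ring 142 ((536.6822509765625, -100.13482666015625), 41.8029899597168) 63.913508325995224
side tube [[ 507.7 -124.3  118.7]
 [ 552.   -79.6  216.9]] rim ((534.731689453125, -105.20854187011719), 22.065515518188477)
side ring 269 ((531.5232543945312, -104.67849731445312), 43.86885070800781) 65.98846744860884
wrist tube [[ 508.4 -124.8  129. ]
 [ 552.8  -81.5  216.8]] rim ((534.4139404296875, -106.61949920654297), 22.318105697631836)
wrist ring 4932 ((533.7649536132812, -104.62881469726562), 41.98468017578125) 65.56275407696722
wrist tube [[ 508.1 -125.1  126. ]
 [ 552.8  -81.4  216.4]] rim ((534.3375244140625, -106.33248901367188), 22.22115135192871)
wrist tube [[ 475.5 -165.4    6.1]
 [ 575.   -49.8   74. ]] rim ((533.4386596679688, -104.4831314086914), 41.692283630371094)
wrist ring 4909 ((533.6286010742188, -104.77743530273438), 42.01202392578125) 65.54250399975763
[ 534.05427702 -106.63846283  176.40073483] [3.14114449e+00 5.36671664e-04 2.35610920e+00] 7.25 [ 0.39199109 -0.13211052 -0.14866189]
```

View pics/c4.png

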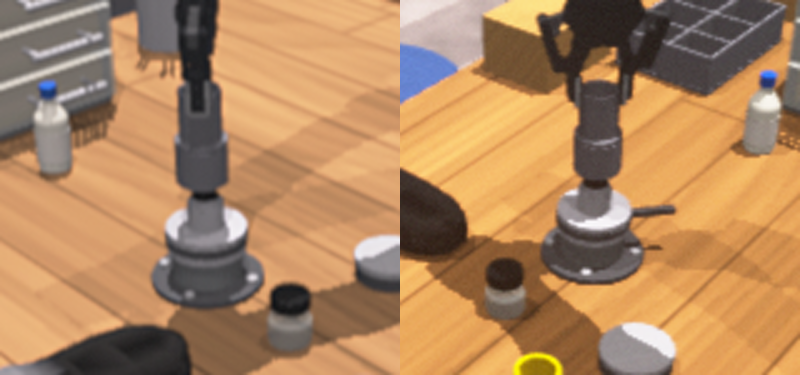

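The tube hangs upright right above the spigot. The offset is about (+0.6,-1.7) mm, so I correct that and descend gently.

Request:
{"fn": "jog_arm", "kwargs": {
  "plan": [
    {"tx":0.0055,"ty":0.0027,"tz":0,"wx":0,"wy":0,"wz":0,"claw":1},
    {"tx":0.0055,"ty":0.0027,"tz":0.02,"wx":0,"wy":0,"wz":0,"claw":1},
    {"tx":0.0055,"ty":0.0027,"tz":0.04,"wx":0,"wy":0,"wz":0,"claw":1},
    {"tx":0.0055,"ty":0.0027,"tz":0.05,"wx":0,"wy":0,"wz":0,"claw":1},
    {"tx":0.0055,"ty":0.0027,"tz":0.06,"wx":0,"wy":0,"wz":0,"claw":1},
    {"tx":0.0055,"ty":0.0027,"tz":0.07,"wx":0,"wy":0,"wz":0,"claw":1},
    {"tx":0.0055,"ty":0.0027,"tz":0.075,"wx":0,"wy":0,"wz":0,"claw":1},
    {"tx":0.0055,"ty":0.0027,"tz":0.08,"wx":0,"wy":0,"wz":0,"claw":1},
    {"tx":0.0055,"ty":0.0027,"tz":0.08,"wx":0,"wy":0,"wz":0,"claw":1}
  ]
}}

```text
clock: 8.2
eef_pos: [532.9, -104.7, 151.4]
tool_rot: [3.141, -0.0, 2.356]
force: [0.0, 1.0, -1.9]
width: 42.0
gripper_force: 61.3
```

Request:
{"fn": "jog_arm", "kwargs": {
  "plan": [
    {"tx":0,"ty":0,"tz":0.01,"wx":0,"wy":0,"wz":0,"claw":1},
    {"tx":0,"ty":0,"tz":0.02,"wx":0,"wy":0,"wz":0,"claw":1},
    {"tx":0,"ty":0,"tz":0.03,"wx":0,"wy":0,"wz":0,"claw":1},
    {"tx":0,"ty":0,"tz":0.04,"wx":0,"wy":0,"wz":0,"claw":1},
    {"tx":0,"ty":0,"tz":0.04,"wx":0,"wy":0,"wz":0,"claw":1}
  ]
}}

```text
clock: 8.7
eef_pos: [532.8, -104.6, 139.1]
tool_rot: [-3.142, -0.0, 2.356]
force: [1.1, -0.1, -0.4]
width: 42.4
gripper_force: 61.3
```

Request:
{"fn": "jog_arm", "kwargs": {
  "plan": [
    {"tx":0,"ty":0,"tz":0.01,"wx":0,"wy":0,"wz":0,"claw":1},
    {"tx":0,"ty":0,"tz":0.02,"wx":0,"wy":0,"wz":0,"claw":1},
    {"tx":0,"ty":0,"tz":0.03,"wx":0,"wy":0,"wz":0,"claw":1},
    {"tx":0,"ty":0,"tz":0.035,"wx":0,"wy":0,"wz":0,"claw":1},
    {"tx":0,"ty":0,"tz":0.04,"wx":0,"wy":0,"wz":0,"claw":1},
    {"tx":0,"ty":0,"tz":0.04,"wx":0,"wy":0,"wz":0,"claw":1}
  ]
}}

```text
clock: 9.3
eef_pos: [532.8, -104.7, 127.3]
tool_rot: [3.142, -0.0, 2.356]
force: [0.7, 0.5, -2.1]
width: 42.2
gripper_force: 61.3
```

Request:
{"fn": "jog_arm", "kwargs": {
  "plan": [
    {"tx":0,"ty":0,"tz":0.003,"wx":0,"wy":0,"wz":0,"claw":1},
    {"tx":0,"ty":0,"tz":0.005,"wx":0,"wy":0,"wz":0,"claw":1},
    {"tx":0,"ty":0,"tz":0.005,"wx":0,"wy":0,"wz":0,"claw":1},
    {"tx":0,"ty":0,"tz":0.005,"wx":0,"wy":0,"wz":0,"claw":1}
  ]
}}

```text
clock: 9.7
eef_pos: [532.9, -104.8, 126.1]
tool_rot: [3.141, 0.0, 2.356]
force: [-0.3, 1.0, -0.0]
width: 41.9
gripper_force: 61.4
```

Still free, so I continue in 1 mm steps.

Request:
{"fn": "jog_arm", "kwargs": {
  "plan": [
    {"tx":0,"ty":0,"tz":0.003,"wx":0,"wy":0,"wz":0,"claw":1},
    {"tx":0,"ty":0,"tz":0.004,"wx":0,"wy":0,"wz":0,"claw":1},
    {"tx":0,"ty":0,"tz":0.004,"wx":0,"wy":0,"wz":0,"claw":1}
  ]
}}

```text
clock: 10.0
eef_pos: [533.2, -105.2, 126.0]
tool_rot: [3.141, 0.001, 2.356]
force: [-1.2, -0.2, 8.9]
width: 42.1
gripper_force: 62.2
```

Request:
{"fn": "jog_arm", "kwargs": {
  "plan": [
    {"tx":0,"ty":0,"tz":0.003,"wx":0,"wy":0,"wz":0,"claw":1},
    {"tx":0,"ty":0,"tz":0.003,"wx":0,"wy":0,"wz":0,"claw":1},
    {"tx":0,"ty":0,"tz":0.003,"wx":0,"wy":0,"wz":0,"claw":1}
  ]
}}

```text
clock: 10.3
eef_pos: [533.4, -105.4, 125.9]
tool_rot: [3.141, 0.002, 2.356]
force: [-2.3, -0.0, 15.1]
width: 42.3
gripper_force: 62.8
```

Request:
{"fn": "jog_arm", "kwargs": {
  "plan": [
    {"tx":0,"ty":0,"tz":0.003,"wx":0,"wy":0,"wz":0,"claw":1},
    {"tx":0,"ty":0,"tz":0.004,"wx":0,"wy":0,"wz":0,"claw":1},
    {"tx":0,"ty":0,"tz":0.004,"wx":0,"wy":0,"wz":0,"claw":1}
  ]
}}

```text
clock: 10.6
eef_pos: [533.5, -105.6, 125.8]
tool_rot: [3.141, 0.003, 2.356]
force: [-5.4, 0.4, 23.9]
width: 42.6
gripper_force: 63.6
```

Request:
{"fn": "jog_arm", "kwargs": {
  "plan": [
    {"tx":0,"ty":0,"tz":-0.006,"wx":0,"wy":0,"wz":0,"claw":1},
    {"tx":0,"ty":0,"tz":-0.008,"wx":0,"wy":0,"wz":0,"claw":0},
    {"tx":0,"ty":0,"tz":-0.008,"wx":0,"wy":0,"wz":0,"claw":0},
    {"tx":0,"ty":0,"tz":-0.008,"wx":0,"wy":0,"wz":0,"claw":0},
    {"tx":0,"ty":0,"tz":-0.008,"wx":0,"wy":0,"wz":0,"claw":0},
    {"tx":0,"ty":0,"tz":-0.008,"wx":0,"wy":0,"wz":0,"claw":0},
    {"tx":0,"ty":0,"tz":-0.008,"wx":0,"wy":0,"wz":0,"claw":0},
    {"tx":0,"ty":0,"tz":-0.008,"wx":0,"wy":0,"wz":0,"claw":0}
  ]
}}

```text
clock: 11.4
eef_pos: [532.7, -104.8, 125.0]
tool_rot: [-3.141, -0.0, 2.356]
force: [-0.5, -0.5, -0.4]
width: 85.2
gripper_force: 0.0
```

The tube seated at a TCP height of 126 mm and is now released. I rise, move to the clockwise side of the tab, shut the fingers and look.

Request:
{"fn": "jog_arm", "kwargs": {
  "plan": [
    {"tx":0,"ty":0,"tz":-0.05,"wx":0,"wy":0,"wz":0,"claw":0},
    {"tx":0,"ty":0,"tz":-0.12,"wx":0,"wy":0,"wz":0,"claw":0},
    {"tx":0,"ty":0,"tz":-0.25,"wx":0,"wy":0,"wz":0,"claw":0},
    {"tx":0,"ty":0,"tz":-0.37,"wx":0,"wy":0,"wz":0,"claw":0},
    {"tx":0.03,"ty":-0.1,"tz":-0.4,"wx":0,"wy":0,"wz":0,"claw":0},
    {"tx":0.07,"ty":-0.2,"tz":-0.4,"wx":0,"wy":0,"wz":0,"claw":0.5},
    {"tx":0.1,"ty":-0.29,"tz":-0.4,"wx":0,"wy":0,"wz":0,"claw":1},
    {"tx":0.1,"ty":-0.29,"tz":-0.4,"wx":0,"wy":0,"wz":0,"claw":1},
    {"tx":0.1,"ty":-0.29,"tz":-0.4,"wx":0,"wy":0,"wz":0,"claw":1},
    {"tx":0.1,"ty":-0.29,"tz":-0.4,"wx":0,"wy":0,"wz":0,"claw":1},
    {"tx":0.1,"ty":-0.29,"tz":-0.4,"wx":0,"wy":0,"wz":0,"claw":1},
    {"tx":0.1,"ty":-0.29,"tz":-0.4,"wx":0,"wy":0,"wz":0,"claw":1}
  ]
}}

```text
clock: 12.6
eef_pos: [450.7, -144.5, 244.9]
tool_rot: [3.141, -0.0, 2.357]
force: [-0.1, -0.0, -0.0]
width: -0.2
gripper_force: 0.0
```

```bash
cat > tab.py <<'E'
import sys
from h import *
p=shot('wrist',sys.argv[1]);s=ctrl.read_state();print(s['clock'],s['eef_pos'],s['tool_rot'],s['force'],s['width'],s['qpos'])
c=np.array([533.6,-104.8]);q=pts(p);d=q[:,:2]-c;r=np.hypot(*d.T)
k=(r>52)&(r<93)&(q[:,2]>48)&(q[:,2]<62);a=np.arctan2(d[:,1],d[:,0])
if k.sum():print('tab',k.sum(),np.median(a[k]),d[k].mean(0),np.median(q[k,2]))
t=q[(r<40)&(q[:,2]>160)&(q[:,2]<172)]
if len(t):m=np.median(t[:,2]);t=t[abs(t[:,2]-m)<2];print('rim',len(t),m,cv2.minEnclosingCircle(t[:,:2].astype(np.float32)))
t=q[(r<35)&(q[:,2]>109)&(q[:,2]<118)]
if len(t):print('shoulder',len(t),np.median(t[:,2]))
E
python3 tab.py w5.png
```

```text
12.65 [ 450.58010029 -144.61310119  244.92318662] [ 3.14138601e+00 -2.82486327e-04  2.35712046e+00] [-0.3457785  -0.06681536  0.26983088] 0.2247057374480955 [ 0.36040768  0.33556474 -0.1448485   1.94511232  0.06205197  0.86525599
  0.96958548]
tab 528 -2.3284777791005564 [-49.50162592 -52.63003281] 56.374213675941405
rim 1317 165.03756054220122 ((532.6455688476562, -105.6015396118164), 22.099266052246094)
shoulder 1046 113.35161743485742
```

View pics/w5.png

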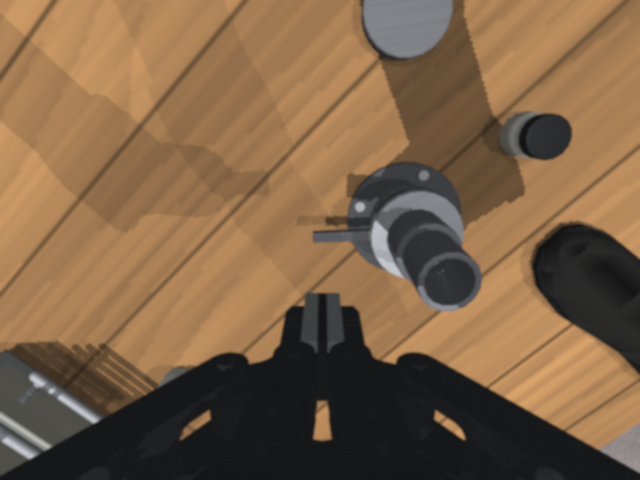

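The tube stands upright and home: its rim is at 165 mm and its shoulder at 113 mm, seen at (448,280). The tab points left at (340,237), at -2.33 rad. The shut fingers will come down on its clockwise side, so I descend.

Request:
{"fn": "jog_arm", "kwargs": {
  "plan": [
    {"tx":0,"ty":0,"tz":0.15,"wx":0,"wy":0,"wz":0,"claw":1},
    {"tx":0,"ty":0,"tz":0.3,"wx":0,"wy":0,"wz":0,"claw":1},
    {"tx":0,"ty":0,"tz":0.45,"wx":0,"wy":0,"wz":0,"claw":1},
    {"tx":0,"ty":0,"tz":0.55,"wx":0,"wy":0,"wz":0,"claw":1},
    {"tx":0,"ty":0,"tz":0.63,"wx":0,"wy":0,"wz":0,"claw":1},
    {"tx":0,"ty":0,"tz":0.665,"wx":0,"wy":0,"wz":0,"claw":1},
    {"tx":0,"ty":0,"tz":0.665,"wx":0,"wy":0,"wz":0,"claw":1},
    {"tx":0,"ty":0,"tz":0.665,"wx":0,"wy":0,"wz":0,"claw":1}
  ]
}}

```text
clock: 13.45
eef_pos: [450.8, -145.1, 46.2]
tool_rot: [3.141, 0.001, 2.356]
force: [0.2, 0.5, 0.4]
width: 0.0
gripper_force: 0.0
```

```bash
cat > arc.py <<'E'
import sys
from h import *
s=ctrl.read_state();e=np.array(s['eef_pos']);y0=s['tool_rot'][2]%(2*np.pi);print(e,y0,s['force'],s['qpos'][6])
c=np.array([533.6,-104.8]);Rm=rot(s['tool_rot'])
for th in map(float,sys.argv[1:]):
    u=np.array([np.cos(th),np.sin(th)]);cw=np.array([u[1],-u[0]])
    P=np.r_[c+86*u+16*cw,45.5];d=Rm.T@(P-e)/300;y=(th-np.pi/2)%(2*np.pi)
    print(th,d.round(4),'wz',round(-(y-y0)/(np.pi/2),3))
E
python3 arc.py -2.4 -2.3 -2.2 -2.1 -2.0 -1.9 -1.8 -1.7 -1.6 -1.5
```

```text
[ 450.7853828  -145.12342526   46.21717799] 2.356342927890927 [0.15265372 0.49710489 0.39738637] 0.8922933730164152
-2.4 [-0.0343  0.0062  0.0024] wz 0.028
-2.3 [-0.063   0.001   0.0024] wz -0.036
-2.2 [-0.0921 -0.0012  0.0025] wz -0.099
-2.1 [-0.1212 -0.0006  0.0025] wz -0.163
-2.0 [-0.1501  0.0029  0.0025] wz -0.227
-1.9 [-0.1786  0.0094  0.0026] wz -0.29
-1.8 [-0.2062  0.0186  0.0026] wz -0.354
-1.7 [-0.2328  0.0305  0.0026] wz -0.418
-1.6 [-0.2581  0.0451  0.0027] wz -0.481
-1.5 [-0.2817  0.0621  0.0027] wz -0.545
```

Request:
{"fn": "jog_arm", "kwargs": {
  "plan": [
    {"tx":-0.034,"ty":0.006,"tz":0.002,"wx":0,"wy":0,"wz":0,"claw":1},
    {"tx":-0.063,"ty":0.001,"tz":0.002,"wx":0,"wy":0,"wz":-0.036,"claw":1},
    {"tx":-0.092,"ty":-0.001,"tz":0.002,"wx":0,"wy":0,"wz":-0.1,"claw":1},
    {"tx":-0.121,"ty":-0.001,"tz":0.002,"wx":0,"wy":0,"wz":-0.163,"claw":1},
    {"tx":-0.15,"ty":0.003,"tz":0.002,"wx":0,"wy":0,"wz":-0.227,"claw":1},
    {"tx":-0.179,"ty":0.009,"tz":0.002,"wx":0,"wy":0,"wz":-0.29,"claw":1},
    {"tx":-0.206,"ty":0.019,"tz":0.002,"wx":0,"wy":0,"wz":-0.354,"claw":1},
    {"tx":-0.233,"ty":0.03,"tz":0.002,"wx":0,"wy":0,"wz":-0.418,"claw":1},
    {"tx":-0.258,"ty":0.045,"tz":0.002,"wx":0,"wy":0,"wz":-0.481,"claw":1},
    {"tx":-0.282,"ty":0.062,"tz":0.002,"wx":0,"wy":0,"wz":-0.545,"claw":1},
    {"tx":-0.282,"ty":0.062,"tz":0.002,"wx":0,"wy":0,"wz":-0.545,"claw":1}
  ]
}}

```text
clock: 14.55
eef_pos: [525.7, -193.1, 46.4]
tool_rot: [-3.14, 0.004, -3.072]
force: [0.4, -0.7, -0.0]
width: -0.1
gripper_force: 0.0
```

```bash
python3 tab.py w6.png; python3 arc.py -1.5 -1.45 -1.4 -1.35 -1.3 -1.25 -1.2 -1.15 -1.1 -1.05
```

```text
14.6 [ 524.38604165 -192.71651577   46.04732713] [-3.14065472e+00  2.55623718e-03 -3.07401206e+00] [-0.54286521  0.3350393   0.34625354] 0.0899022257840305 [ 0.51940702  0.75275647 -0.33807016  1.90291086  0.44359241  0.55672588
  1.52380709]
tab 2516 -2.3143353975230276 [-49.41943027 -53.77125392] 56.46551458099606
shoulder 4780 113.33530417370307
[ 524.38604165 -192.71651577   46.04732713] 3.209173249802486 [-0.54286521  0.3350393   0.34625354] 1.5238070942657778
-1.5 [0.002  0.0035 0.0018] wz -0.002
-1.45 [-0.0124  0.0012  0.0019] wz -0.034
-1.4 [-0.0269 -0.0003  0.0019] wz -0.066
-1.35 [-0.0415 -0.0011  0.0019] wz -0.098
-1.3 [-0.056  -0.0012  0.002 ] wz -0.129
-1.25 [-0.0706 -0.0006  0.002 ] wz -0.161
-1.2 [-0.0851  0.0008  0.002 ] wz -0.193
-1.15 [-0.0995  0.0029  0.0021] wz -0.225
-1.1 [-0.1139  0.0057  0.0021] wz -0.257
-1.05 [-0.128   0.0092  0.0021] wz -0.289
```

View pics/w6.png

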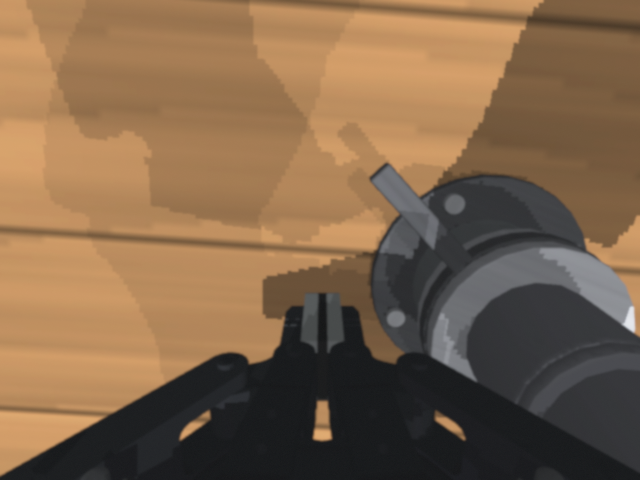

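The tab is still at (400,195), unmoved at about -2.31 rad, and the fingers stand past it. I check where the fingertips really are in depth and from the side cameras.

Run:
```python
from h import *
s=ctrl.read_state();e=np.array(s['eef_pos']);print(e)
p=shot('wrist');q=pts(p);H=np.array(p['hand_eye']);t=(q-e)@rot(s['tool_rot'])
k=(abs(t[:,1])<20)&(abs(t[:,0])<25)&(t[:,2]>-60)
print(np.histogram(t[k,2],np.arange(-60,60,6)))
k&=t[:,2]<25
if k.sum(): print('tip tool coords',np.percentile(t[k],[1,50,99],axis=0).round(1))
for n in('scene','side'):
    p=shot(n,n+'6.png');q=pts(p);d=q[:,:2]-[533.6,-104.8];r=np.hypot(*d.T)
    k=(r>55)&(r<93)&(q[:,2]>48)&(q[:,2]<62);print(n,k.sum(),np.histogram(np.arctan2(d[k,1],d[k,0]),12))
    k=(np.hypot(*(q[:,:2]-e[:2]).T)<25)&(q[:,2]>15)&(q[:,2]<150);print(n,'finger z',np.percentile(q[k,2],[0,1,5,20]),q[k].mean(0))
a=cv2.imread('pics/scene6.png')[150:270,230:390];b=cv2.imread('pics/side6.png')[180:300,290:450]
cv2.imwrite('pics/c6.png',np.hstack([cv2.resize(x,(400,300),interpolation=cv2.INTER_CUBIC) for x in(a,b)]))
```

```text
[ 524.38604165 -192.71651577   46.04732713]
(array([1072,  647,  698,  648,  559,  342,   22,    0,    0,    0,    0,
          0,    0,    0,    0,    0,    0, 5780,   57]), array([-60, -54, -48, -42, -36, -30, -24, -18, -12,  -6,   0,   6,  12,
        18,  24,  30,  36,  42,  48,  54]))
tip tool coords [[ -9.8 -12.7 -59.4]
 [  9.7   0.5 -45.7]
 [ 11.3  13.6 -24.7]]
scene 0 (array([0, 0, 0, 0, 0, 0, 0, 0, 0, 0, 0, 0]), array([0.        , 0.08333333, 0.16666667, 0.25      , 0.33333333,
       0.41666667, 0.5       , 0.58333333, 0.66666667, 0.75      ,
       0.83333333, 0.91666667, 1.        ]))
scene finger z [62.6108629  65.19134877 70.78126973 84.65852239] [ 531.83325155 -186.65450042  110.54010137]
side 53 (array([ 2,  2,  6, 14,  9,  3,  6,  1,  5,  4,  0,  1]), array([-2.43980022, -2.42144999, -2.40309977, -2.38474954, -2.36639931,
       -2.34804909, -2.32969886, -2.31134863, -2.29299841, -2.27464818,
       -2.25629795, -2.23794773, -2.2195975 ]))
side finger z [65.19271965 68.33522616 73.9275591  83.40462965] [ 515.07325239 -186.51376793  109.09464862]
```

View pics/c6.png

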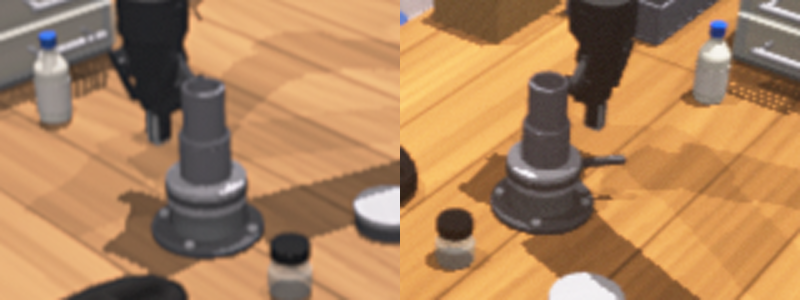

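All cameras put the shut fingertips at about z=64, roughly 19 mm higher than the TCP figure, so they passed above the tab. I go back the same way, descend about 19 mm lower and push again.

```bash
sed -i 's/86\*u+16\*cw,45.5/R0*u+OF*cw,Z0/; s/^c=np/R0,OF,Z0=map(float,sys.argv[1:4])\nc=np/; s/argv\[1:\]/argv[4:]/' arc.py; python3 arc.py 92 35 54 -1.6 -1.75 -1.9 -2.05 -2.2 -2.34; python3 arc.py 90 35 26 -2.34
```

```text
[ 522.78305956 -192.07621812   45.46926627] 3.210241304569088 [0.23855062 0.4944127  0.08311163] 1.524003251945456
-1.6 [ 0.0901 -0.0061 -0.0284] wz 0.062
-1.75 [ 0.1324  0.0191 -0.0285] wz 0.158
-1.9 [ 0.1704  0.0502 -0.0285] wz 0.253
-2.05 [ 0.2034  0.0867 -0.0285] wz 0.349
-2.2 [ 0.2305  0.1277 -0.0285] wz 0.444
-2.34 [ 0.25    0.1693 -0.0285] wz 0.533
[ 522.78305956 -192.07621812   45.46926627] 3.210241304569088 [0.23855062 0.4944127  0.08311163] 1.524003251945456
-2.34 [0.2451 0.1738 0.0648] wz 0.533
```

Request:
{"fn": "jog_arm", "kwargs": {
  "plan": [
    {"tx":0.05,"ty":-0.012,"tz":-0.02,"wx":0,"wy":0,"wz":0.03,"claw":1},
    {"tx":0.09,"ty":-0.006,"tz":-0.028,"wx":0,"wy":0,"wz":0.062,"claw":1},
    {"tx":0.132,"ty":0.019,"tz":-0.028,"wx":0,"wy":0,"wz":0.158,"claw":1},
    {"tx":0.17,"ty":0.05,"tz":-0.028,"wx":0,"wy":0,"wz":0.253,"claw":1},
    {"tx":0.203,"ty":0.087,"tz":-0.028,"wx":0,"wy":0,"wz":0.349,"claw":1},
    {"tx":0.231,"ty":0.128,"tz":-0.028,"wx":0,"wy":0,"wz":0.444,"claw":1},
    {"tx":0.25,"ty":0.169,"tz":-0.028,"wx":0,"wy":0,"wz":0.533,"claw":1},
    {"tx":0.246,"ty":0.174,"tz":-0.028,"wx":0,"wy":0,"wz":0.533,"claw":1},
    {"tx":0.246,"ty":0.174,"tz":0.02,"wx":0,"wy":0,"wz":0.533,"claw":1},
    {"tx":0.246,"ty":0.174,"tz":0.065,"wx":0,"wy":0,"wz":0.533,"claw":1},
    {"tx":0.246,"ty":0.174,"tz":0.065,"wx":0,"wy":0,"wz":0.533,"claw":1},
    {"tx":0.246,"ty":0.174,"tz":0.065,"wx":0,"wy":0,"wz":0.533,"claw":1}
  ]
}}

```text
clock: 15.95
eef_pos: [446.0, -145.2, 25.6]
tool_rot: [-3.142, 0.0, 2.376]
force: [-0.1, -0.0, 0.4]
width: 0.1
gripper_force: 0.0
```

```bash
python3 tab.py w7.png; python3 arc.py 88 16 26 -2.4 -2.3 -2.2 -2.1 -2.0 -1.9
```

```text
16.0 [ 446.21828789 -145.23866727   25.87913145] [3.14121824e+00 6.03310631e-04 2.37583193e+00] [ 0.1464877  -0.53268978 -0.32292369] 0.06543909935667122 [ 0.30757208  0.70153481 -0.07730741  2.15396126  0.17449287  0.29103977
  0.88624892]
tab 407 -2.807301878460043 [-72.76027916 -46.71120238] 56.72268990070293
shoulder 31 109.62484825945408
[ 446.21828789 -145.23866727   25.87913145] 2.375831931113857 [ 0.1464877  -0.53268978 -0.32292369] 0.8862489188024252
-2.4 [-0.0447  0.0097 -0.0004] wz 0.04
-2.3 [-0.074   0.004  -0.0004] wz -0.023
-2.2 [-0.1036  0.0012 -0.0003] wz -0.087
-2.1 [-0.1334  0.0014 -0.0003] wz -0.151
-2.0 [-0.1631  0.0046 -0.0003] wz -0.214
-1.9 [-0.1922  0.0107 -0.0003] wz -0.278
```

Request:
{"fn": "jog_arm", "kwargs": {
  "plan": [
    {"tx":-0.045,"ty":0.009,"tz":0,"wx":0,"wy":0,"wz":0.0,"claw":1},
    {"tx":-0.074,"ty":0.004,"tz":0,"wx":0,"wy":0,"wz":-0.023,"claw":1},
    {"tx":-0.104,"ty":0.001,"tz":0,"wx":0,"wy":0,"wz":-0.087,"claw":1},
    {"tx":-0.133,"ty":0.001,"tz":0,"wx":0,"wy":0,"wz":-0.151,"claw":1},
    {"tx":-0.163,"ty":0.005,"tz":0,"wx":0,"wy":0,"wz":-0.214,"claw":1},
    {"tx":-0.192,"ty":0.011,"tz":0,"wx":0,"wy":0,"wz":-0.278,"claw":1},
    {"tx":-0.192,"ty":0.011,"tz":0,"wx":0,"wy":0,"wz":-0.278,"claw":1}
  ]
}}

```text
clock: 16.7
eef_pos: [490.7, -183.4, 26.2]
tool_rot: [3.141, 0.002, 2.812]
force: [1.0, 0.4, -1.2]
width: 0.3
gripper_force: 0.0
```

```bash
python3 tab.py w8.png; python3 arc.py 88 16 26 -1.8 -1.7 -1.6 -1.5 -1.45 -1.4 -1.35 -1.3
```

```text
16.75 [ 490.02068292 -183.05557376   26.034526  ] [3.14132886e+00 1.35221418e-03 2.80928134e+00] [ 0.06115066 -0.23710193 -0.21233639] 0.39700797269979066 [ 0.44223881  0.7443617  -0.2088821   2.00847602  0.35024545  0.42120015
  1.20445999]
tab 1229 -1.9694836606242776 [-34.05696667 -62.50413177] 55.63073194713152
shoulder 2428 112.98984727574634
[ 490.02068292 -183.05557376   26.034526  ] 2.809281338770317 [ 0.06115066 -0.23710193 -0.21233639] 1.204459991397307
-1.8 [-0.0294 -0.0033  0.0002] wz -0.066
-1.7 [-0.0592 -0.0041  0.0002] wz -0.129
-1.6 [-0.0889 -0.0019  0.0002] wz -0.193
-1.5 [-0.1182  0.0032  0.0003] wz -0.257
-1.45 [-0.1327  0.0069  0.0003] wz -0.288
-1.4 [-0.1469  0.0113  0.0003] wz -0.32
-1.35 [-0.1609  0.0164  0.0003] wz -0.352
-1.3 [-0.1747  0.0221  0.0004] wz -0.384
```

The tab is moving (about -1.95), so I continue.

Request:
{"fn": "jog_arm", "kwargs": {
  "plan": [
    {"tx":-0.029,"ty":-0.003,"tz":0,"wx":0,"wy":0,"wz":-0.066,"claw":1},
    {"tx":-0.059,"ty":-0.004,"tz":0,"wx":0,"wy":0,"wz":-0.129,"claw":1},
    {"tx":-0.089,"ty":-0.002,"tz":0,"wx":0,"wy":0,"wz":-0.193,"claw":1},
    {"tx":-0.118,"ty":0.003,"tz":0,"wx":0,"wy":0,"wz":-0.257,"claw":1},
    {"tx":-0.118,"ty":0.003,"tz":0,"wx":0,"wy":0,"wz":-0.257,"claw":1}
  ]
}}

```text
clock: 17.25
eef_pos: [523.9, -193.2, 25.8]
tool_rot: [-3.142, 0.001, -3.069]
force: [0.5, 0.3, -1.0]
width: -0.1
gripper_force: 0.0
```

```bash
python3 tab.py w9.png; python3 arc.py 88 16 26 -1.45 -1.4 -1.35 -1.3 -1.25 -1.2 -1.15 -1.1 -1.05
```

```text
17.3 [ 523.27854408 -193.05401876   25.66003821] [ 3.14144487e+00  4.50927516e-04 -3.07126838e+00] [-0.76372494  0.21364701 -0.72989434] 0.1191385862682329 [ 0.51633403  0.78664834 -0.33189677  1.91030331  0.4798765   0.52252288
  1.49509909]
tab 1209 -1.5811298629482986 [ -8.38442184 -71.42796027] 55.5848903266332
shoulder 2352 112.91638700716052
[ 523.27854408 -193.05401876   25.66003821] 3.2119169255195614 [-0.76372494  0.21364701 -0.72989434] 1.4950990949209848
-1.45 [-0.0165 -0.0046 -0.0011] wz -0.032
-1.4 [-0.0313 -0.0062 -0.0011] wz -0.064
-1.35 [-0.0462 -0.007  -0.0011] wz -0.096
-1.3 [-0.0611 -0.007  -0.0011] wz -0.128
-1.25 [-0.076  -0.0064 -0.0011] wz -0.159
-1.2 [-0.0909 -0.0049 -0.0011] wz -0.191
-1.15 [-0.1056 -0.0028 -0.0011] wz -0.223
-1.1 [-1.202e-01  1.000e-04 -1.100e-03] wz -0.255
-1.05 [-0.1347  0.0037 -0.0011] wz -0.287
```

Request:
{"fn": "jog_arm", "kwargs": {
  "plan": [
    {"tx":-0.016,"ty":-0.004,"tz":0,"wx":0,"wy":0,"wz":-0.032,"claw":1},
    {"tx":-0.024,"ty":-0.005,"tz":0,"wx":0,"wy":0,"wz":-0.048,"claw":1},
    {"tx":-0.031,"ty":-0.006,"tz":0,"wx":0,"wy":0,"wz":-0.064,"claw":1},
    {"tx":-0.038,"ty":-0.0065,"tz":0,"wx":0,"wy":0,"wz":-0.08,"claw":1},
    {"tx":-0.038,"ty":-0.0065,"tz":0,"wx":0,"wy":0,"wz":-0.08,"claw":1}
  ]
}}

```text
clock: 17.8
eef_pos: [535.0, -194.0, 25.5]
tool_rot: [3.141, 0.0, -2.942]
force: [-1.6, 0.1, -0.7]
width: 0.0
gripper_force: 0.3
```

Request:
{"fn": "jog_arm", "kwargs": {
  "plan": [
    {"tx":-0.008,"ty":-0.001,"tz":0,"wx":0,"wy":0,"wz":-0.016,"claw":1},
    {"tx":-0.015,"ty":-0.001,"tz":0,"wx":0,"wy":0,"wz":-0.032,"claw":1},
    {"tx":-0.022,"ty":-0.001,"tz":0,"wx":0,"wy":0,"wz":-0.048,"claw":1},
    {"tx":-0.022,"ty":-0.001,"tz":0,"wx":0,"wy":0,"wz":-0.048,"claw":1}
  ]
}}

```text
clock: 18.2
eef_pos: [540.5, -193.9, 25.4]
tool_rot: [-3.141, -0.002, -2.867]
force: [-4.5, -2.1, 2.3]
width: -0.1
gripper_force: 1.9
```

```bash
python3 tab.py w10.png; python3 arc.py 88 16 26 -1.35 -1.3 -1.25 -1.2 -1.15 -1.1 -1.05 -1
```

```text
18.25 [ 540.49977645 -193.87999204   25.36846241] [-3.14141058e+00 -1.69598066e-03 -2.86732133e+00] [-3.37831433 -1.39328532  2.34989793] -0.10142774982522976 [ 0.54223914  0.81130102 -0.39266499  1.86155756  0.5361727   0.57654223
  1.64691359]
tab 1183 -1.4008901723557665 [  4.76923715 -72.41073176] 55.46645158920924
shoulder 2079 112.81947736261738
[ 540.49977645 -193.87999204   25.36846241] 3.415863979536714 [-3.37831433 -1.39328532  2.34989793] 1.646913590519291
-1.35 [ 0.0107  0.002  -0.0021] wz 0.034
-1.3 [-0.0039 -0.0011 -0.0021] wz 0.002
-1.25 [-0.0186 -0.0034 -0.0021] wz -0.03
-1.2 [-0.0335 -0.005  -0.0022] wz -0.061
-1.15 [-0.0483 -0.0059 -0.0022] wz -0.093
-1.1 [-0.0633 -0.006  -0.0022] wz -0.125
-1.05 [-0.0781 -0.0054 -0.0022] wz -0.157
-1.0 [-0.093  -0.0041 -0.0023] wz -0.189
```

Resistance is rising, so I nudge on to confirm it is the stop.

Request:
{"fn": "jog_arm", "kwargs": {
  "plan": [
    {"tx":-0.007,"ty":-0.001,"tz":0,"wx":0,"wy":0,"wz":-0.012,"claw":1},
    {"tx":-0.012,"ty":-0.001,"tz":0,"wx":0,"wy":0,"wz":-0.02,"claw":1},
    {"tx":-0.012,"ty":-0.001,"tz":0,"wx":0,"wy":0,"wz":-0.02,"claw":1}
  ]
}}

```text
clock: 18.55
eef_pos: [540.6, -194.2, 25.2]
tool_rot: [3.141, -0.008, -2.837]
force: [-9.5, -2.9, 6.9]
width: 0.3
gripper_force: 5.0
```

```bash
sed -i 's/r<93/r<70/' tab.py; python3 tab.py w11.png
```

```text
18.6 [ 540.64454326 -194.23100664   25.17627945] [ 3.1413225  -0.00812277 -2.83678589] [-9.00083048 -2.22100134  5.85443867] -0.3537071925198383 [ 0.54493657  0.81498228 -0.40054687  1.85515535  0.54381016  0.58964246
  1.67013395]
tab 540 -1.3812400392478708 [ 11.74193527 -60.29146614] 53.74365275812731
shoulder 1751 112.66797529554306
```

The TCP is stalled at 10 N against the 2 N the ring needs, so this is the stop. I back off, move outwards, rise and check.

Request:
{"fn": "jog_arm", "kwargs": {
  "plan": [
    {"tx":0.03,"ty":0,"tz":0,"wx":0,"wy":0,"wz":0.02,"claw":1},
    {"tx":0.08,"ty":-0.03,"tz":0,"wx":0,"wy":0,"wz":0.02,"claw":1},
    {"tx":0.1,"ty":-0.1,"tz":-0.05,"wx":0,"wy":0,"wz":0.02,"claw":1},
    {"tx":0.1,"ty":-0.12,"tz":-0.2,"wx":0,"wy":0,"wz":0.02,"claw":1},
    {"tx":0.1,"ty":-0.12,"tz":-0.35,"wx":0,"wy":0,"wz":0.02,"claw":1},
    {"tx":0.1,"ty":-0.12,"tz":-0.5,"wx":0,"wy":0,"wz":0.02,"claw":1},
    {"tx":0.1,"ty":-0.12,"tz":-0.65,"wx":0,"wy":0,"wz":0.02,"claw":1},
    {"tx":0.1,"ty":-0.12,"tz":-0.75,"wx":0,"wy":0,"wz":0.02,"claw":1},
    {"tx":0.1,"ty":-0.12,"tz":-0.75,"wx":0,"wy":0,"wz":0.02,"claw":1},
    {"tx":0.1,"ty":-0.12,"tz":-0.75,"wx":0,"wy":0,"wz":0.02,"claw":1}
  ]
}}

```text
clock: 19.6
eef_pos: [527.2, -236.8, 251.0]
tool_rot: [-3.14, 0.002, -2.867]
force: [0.6, -0.2, -0.9]
width: 0.2
gripper_force: 0.0
```

```bash
sed -i 's/r<70/r<93/' tab.py; python3 tab.py w12.png
```

```text
19.65 [ 526.47232811 -236.51913295  249.8404513 ] [-3.14149048e+00 -5.26132367e-04 -2.86717794e+00] [ 0.54649135 -0.14795498 -1.00893708] 0.046380964558015866 [ 0.74772745  0.53361751 -0.5848862   1.66593713  0.3314689   1.04306809
  1.90305524]
tab 516 -1.3224802993332117 [ 18.05995157 -70.1609354 ] 56.36277495901328
rim 1272 164.8961558529898 ((533.0394287109375, -105.96408081054688), 22.29151725769043)
shoulder 998 113.38121229945779
```

View pics/w12.png

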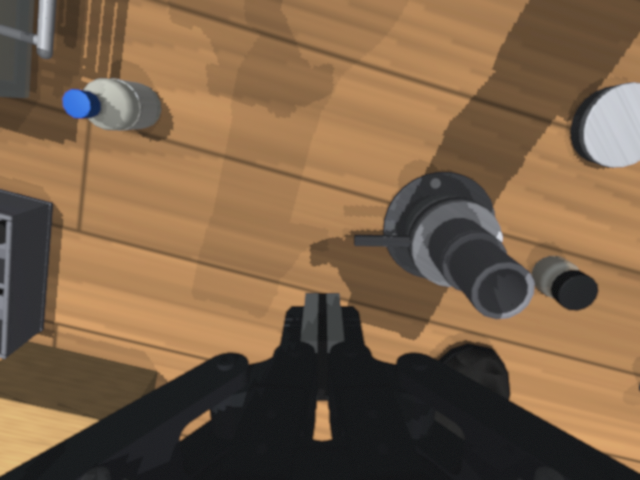

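The tab, now at (375,240), has swung from -2.33 to -1.32 rad, where it met its stop. The tube at (500,285) is still seated with its rim at 165 mm, and the bystanders in view are where they were.

```bash
python3 -c "
from cell import ctrl
print(ctrl.finish_job())"
```

```text
the job is handed in; nothing more can be done
None
```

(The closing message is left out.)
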